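Swing the filling outlet over the blue-collared bottle and start the dose

ROBOT

A 7-joint arm with a two-finger parallel gripper is mounted at the origin on the work surface. World frame = base frame: x ahead of the robot, y to its left, z up, the work surface at z = 0. Lengths are in m, angles in rad, forces in N, time in s.
With the tool pointing down it reaches from about 0.4 to 0.85 m from the base axis. Payload 10.4 kg.
Tool frame: the origin (TCP) lies between the finger pads; the fingertips stand 17 mm ahead of it and the grasp point (between the pads) lies 2 mm behind it; z points along the fingers, y is the direction in which the jaws open and shut (so a half turn about z gives the same grasp; the last joint's range is limited). The gripper opens to 85 mm and grips with 20 to 120 N. Pads are 22 mm wide; open, the fingers measure 114 mm over their backs; the gripper's body (76 mm by 85 mm) begins 54 mm behind the grasp point. The pads swing forward as they close: fully open they stand 13 mm farther back than shut.
Start: joints at [-1.35, 0.332, -0.065, 1.46, 0.022, 1.35, -0.088], TCP at [0.151, 0.607, 0.215] pointing down, gripper open.
Joint ranges: [-2.6, 2.6], [-0.5, 2.12], [-1.47, 1.34], [0.16, 2.42], [-1.27, 4.41], [0.06, 2.06], [-2.6, 2.6]. Speed limits (rad/s): [2.22, 2.22, 2.79, 2.79, 3.14, 3.14, 3.14].

INTERFACE

Orientations are given as a unit quaternion [x, y, z, w].
In Python, from workcell import manip gives the robot as it stands.
- The arm moves only by the tool jog_arm, never from a script. Its argument "steps" is one flat list of numbers, 5 for each row, row after row: the finger opening in m, from 0 to 0.0854, then the shift along the tool's x, y, z in m, then the turn about the tool's z in rad. In form: [gripper, x, y, z, twist, gripper, x, y, z, twist, ...]. A call has exactly 10 rows; each row is the pose to reach, as a shift and turn from the pose commanded when the call began, along the tool's axes at that moment; what a row does not reach only later rows make up. A row lasts 1/10 s, in which the tool goes at most 50 mm and 8.59 degrees, less where a joint would pass 70% of its speed; a pose out of reach is approached as far as the arm can. A call with a gripper value outside its range is refused whole. The fingers move at their own pace and stop on an object; "grip_force" is the grip in N (left out, the last holds). Time passes only in rows, so rows that repeat a pose let the fingers close, or fill a call up. It gives the time, the measured TCP pose, the force and the opening at its end, in the units of the state.
- manip.get_obs(): the state, without advancing time (a new reading comes with each control period).
- manip.camera(name): name is "scene" or "top"; returns (picture, depth): 400x640x3 uint8, red, green, blue; 400x640 float32, m along the optical axis (not along the pixel's ray), 0 where there is no reading.
- manip.calibration(name): a dict with "mtx" (3x3 intrinsics, pixels), "world_to_cam" (4x4, takes a point from world to camera coordinates). Camera axes: x right, y down, z forward; pixel columns grow to the right and rows downward; lengths in m; the calibration is good to about 2 mm. A picture is of the moment at which its call begins. calibration takes no time and is no camera call.
- manip.hand_in(): hands the job in, once; it reports no verdict.
The state is a dict: "clock": time; "joint_pos": joint angles; "joint_velocities": joint speeds; "tau": joint torques, N m; "position": TCP position; "ee_rot": TCP orientation; "ft_force": force on the tool from outside, world axes, zero at the start; "torque": the same for the moment, N m; "grip_width": opening from 0.0 (shut) to 1.0 (fully open).
Only numpy, scipy, OpenCV 4.12 (cv2) and the standard library are available. Lean on these libraries where they do the work, as an engineer would, in place of code of your own. Each camera call takes 0.05 s, during which the arm holds its last target.

TASK

With a fingertip, push the orange arm of the filling stand round from its side, without taking it between the fingers, until its outlet is centred over the mouth of the bottle with the blue collar. Only then press the green button on the grey pump box all the way down and let it come up again. Leave every bottle, the jar and the measuring cylinder standing where they are, and do not lift anything.

Things in the scene. Friction and masses are not known exactly. Their poses are not given: they have to be found in the camera images.
- pivot (a point): fixed point on the axis of the filling stand's upright post, 135 mm above the bench; its axes are the stand's, z up. Stand fixed to the bench: white base disc 360 mm across, 5 mm thick, centred 85 mm from the post's axis along -x; black hub on the post, 44 mm across, top 153 mm up; three dark seats 180 mm from the axis at joint values of about -0.85, 0 and +0.85 rad
- swing_arm (a joint): angle (rad) of the orange arm about the post's vertical axis: 0 when the arm points along the stand's -x, growing counter-clockwise seen from above; stops at -1.25 and +1.25. Stiff: it turns when pushed with about 2 to 3 N at mid-length (friction 0.25 N m), hardly coasts and stays where it is left
- bar_mid (a point): point on the orange arm, 110 mm from the post's axis, at the middle of the bar's section, 137.5 mm above the bench. Its x axis runs along the arm from the outlet towards the post, y is level and square to the arm's sides, z up. The bar is level and straight, 18 mm wide and 25 mm tall (125 to 150 mm above the bench), and reaches from the hub to 195 mm from the post's axis
- outlet (a point): centre of the lower end of the steel outlet, a pipe 12 mm across under the outer end of the orange arm, 180 mm from the post's axis, 110 mm above the bench, 15 mm higher than the bottles' mouths
- bottle_blue_mouth (a point): centre of the mouth (32 mm across, dark) at the top of the bottle with the blue collar, 95 mm above the bench; the bottle stands on one of the three seats, so the mouth is about 180 mm (within 6 mm) from the post's axis
- bottle_blue: loose open glass bottle, 64 mm across, 90 mm tall (its neck 36 mm across from 66 mm up), with a blue collar 47 mm across round its neck, 69 to 83 mm above its underside; about 0.2 kg. Origin at the centre of its underside, z up. It stands on one of the three seats of the stand (which one varies)
- bottle_yellow: loose open glass bottle, 64 mm across, 90 mm tall (its neck 36 mm across from 66 mm up), with a yellow collar 47 mm across round its neck, 69 to 83 mm above its underside; about 0.2 kg. Origin at the centre of its underside, z up. It stands on one of the three seats of the stand (which one varies)
- bottle_red: loose open glass bottle, 64 mm across, 90 mm tall (its neck 36 mm across from 66 mm up), with a red collar 47 mm across round its neck, 69 to 83 mm above its underside; about 0.2 kg. Origin at the centre of its underside, z up. It stands on one of the three seats of the stand (which one varies)
- jar: loose capped jar with white cap and paper label, 60 mm across, 85 mm tall, origin at the centre of its underside, z up; stands on the bench to the one side of the stand or to the other, opposite the pump box
- cylinder: loose glass measuring cylinder with blue rings, 152 mm tall, tube 36 mm across, foot 72 mm across, origin at the centre of its underside, z up; stands on the bench to the left of the stand (+y), behind the jar or the pump box
- pump_box: grey pump box fixed to the bench, 100 x 85 x 55 mm, origin at the centre of its underside, z up; left or right of the stand
- start_top (a point): centre of the top of the green push button (36 mm across) on the grey pump box, 77 mm above the bench when up; pressed straight down
- start (a joint): how far the green button is pressed: 0 up, 0.006 m fully down; a spring pushes it back, fully down takes 5 N

How it is judged:
By the outcome, as a careful person would: the job done as asked, in the order asked, and still so for the second after the job is handed in, with the robot touching nothing.
It also fails if it takes over 61 s, if anything falls off the work surface, if the arm or the gripper's body presses on something with over 40 N, if the wrist force passes 120 N, or if a joint passes its speed limit or range.

## Working session

There is one attempt and no reset: what is moved stays moved. The work goes in short steps, Python scripts to look and compute and a tool call to move; the robot and the scene stay as the last step left them, time stands still between calls to the robot, and variables do not carry over. Pictures are saved under pics/ and viewed, and the job is handed in when it is done.

Besides the shell and the picture viewer there is one more tool, called after ">>>" by a JSON object that holds its "api" and its "payload", one argument or row to a line. jog_arm: Moves the arm, as the interface text tells. Its arguments: {"type":"object","properties":{"steps":{"type":"array"},"grip_force":{"type":"number"}},"required":["steps"]}

```bash
mkdir -p pics; python3 - <<'E'
from workcell import manip
import cv2, numpy as np
o=manip.get_obs()
for k,v in o.items(): print(k,np.round(v,4))
for n in("scene","top"):
    p,d=manip.camera(n); cv2.imwrite(f"pics/{n}0.png",p[:,:,::-1]); np.savez(f"pics/{n}0.npz",p=p,d=d)
    c=manip.calibration(n); print(n,np.round(c["mtx"],2).tolist(),np.round(c["world_to_cam"],4).tolist())
E
```

```text
clock 0.0
joint_pos [-1.3496  0.3328 -0.0647  1.4609  0.0216  1.3499 -0.0885]
joint_velocities [ 0.0022  0.0006  0.0002 -0.0007 -0.0011 -0.0003 -0.0005]
tau [-1.00000e-04 -6.25438e+01  4.92000e-02 -3.91613e+01  1.61000e-02
  9.90000e-03 -0.00000e+00]
position [0.1508 0.6061 0.2146]
ee_rot [ 1.216e-01  9.926e-01 -7.000e-04 -1.000e-04]
ft_force [-0.7628  0.9739  0.6704]
torque [-0.0132  0.0105 -0.0416]
grip_width 1.0002
scene [[407.14, 0.0, 315.24], [0.0, 407.14, 198.27], [0.0, 0.0, 1.0]] [[0.2919, 0.9563, -0.0171, -0.168], [0.6762, -0.2189, -0.7034, -0.3182], [-0.6764, 0.1938, -0.7105, 1.4211], [0.0, 0.0, 0.0, 1.0]]
top [[514.55, 0.0, 318.34], [0.0, 514.55, 201.62], [0.0, 0.0, 1.0]] [[-0.0024, -1.0, -0.0012, -0.0063], [-0.9899, 0.0026, -0.1415, 0.5989], [0.1415, 0.0008, -0.9899, 1.3457], [0.0, 0.0, 0.0, 1.0]]
```

View pics/top0.png

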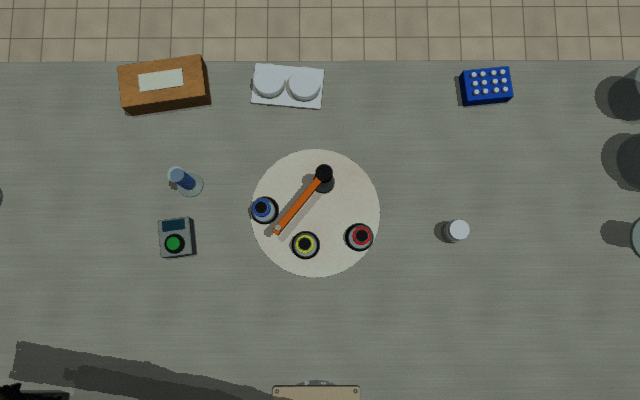

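View pics/scene0.png

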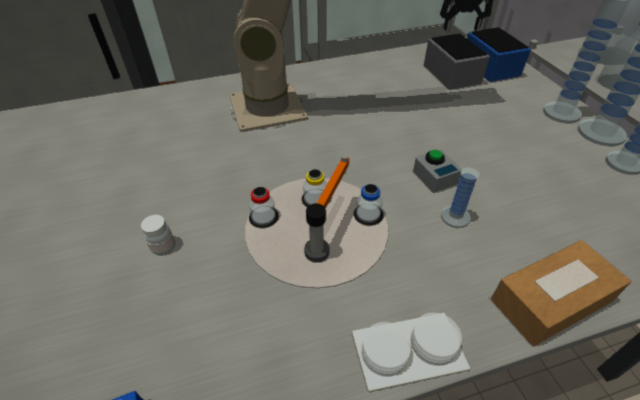

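The top view shows the hub at about (323,173), with the orange arm reaching to (277,232). The blue bottle is at (264,210), the yellow at (305,245) and the red at (359,237). The button is at (174,244), the cylinder at (180,180) and the jar at (458,230). The arm has to swing clockwise, from the yellow side towards blue.

```bash
cat > h.py <<'E'
import cv2, numpy as np
from workcell import manip
def ray(n,uv):
    c=manip.calibration(n);K=c["mtx"];T=np.array(c["world_to_cam"]);R=T[:3,:3];t=T[:3,3]
    d=R.T@np.linalg.inv(K)@np.array([uv[0],uv[1],1.]);return -R.T@t,d
def onz(n,uv,z):
    o,d=ray(n,uv);return o+d*(z-o[2])/d[2]
def proj(n,p):
    c=manip.calibration(n);T=np.array(c["world_to_cam"]);q=c["mtx"]@(T[:3,:3]@np.array(p)+T[:3,3]);return q[:2]/q[2]
def mask(p,lo,hi):
    return cv2.inRange(cv2.cvtColor(p,cv2.COLOR_RGB2HSV),np.array(lo),np.array(hi))
def biggest(m,n=1):
    cs,_=cv2.findContours(m,cv2.RETR_EXTERNAL,cv2.CHAIN_APPROX_NONE)
    return sorted(cs,key=cv2.contourArea)[::-1][:n]
E
python3 - <<'E'
from h import *
P={n:np.load(f"pics/{n}0.npz")["p"] for n in("scene","top")}
p=P["top"]
for nm,c in dict(hub=(323,173),arm=(300,202),blue=(264,210),bluec=(256,206),yel=(296,243),red=(350,236),btn=(174,244),disc=(340,255),bench=(420,300)).items():
    print(nm,cv2.cvtColor(p[c[1]:c[1]+1,c[0]:c[0]+1],cv2.COLOR_RGB2HSV)[0,0])
big=cv2.resize(p[140:290,230:400],None,fx=4.5,fy=4,interpolation=cv2.INTER_NEAREST)
cv2.imwrite("pics/topz.png",big[:,:,::-1])
q=P["scene"][140:290,230:410]
cv2.imwrite("pics/scenez.png",cv2.resize(q,None,fx=4,fy=4,interpolation=cv2.INTER_NEAREST)[:,:,::-1])
E
```

```text
hub [150  15  17]
arm [ 13 225 159]
blue [150  12  21]
bluec [150  40  19]
yel [ 32 202 168]
red [ 90  21 119]
btn [ 65 184 112]
disc [ 39  22 165]
bench [ 47  19 118]
```

View pics/topz.png

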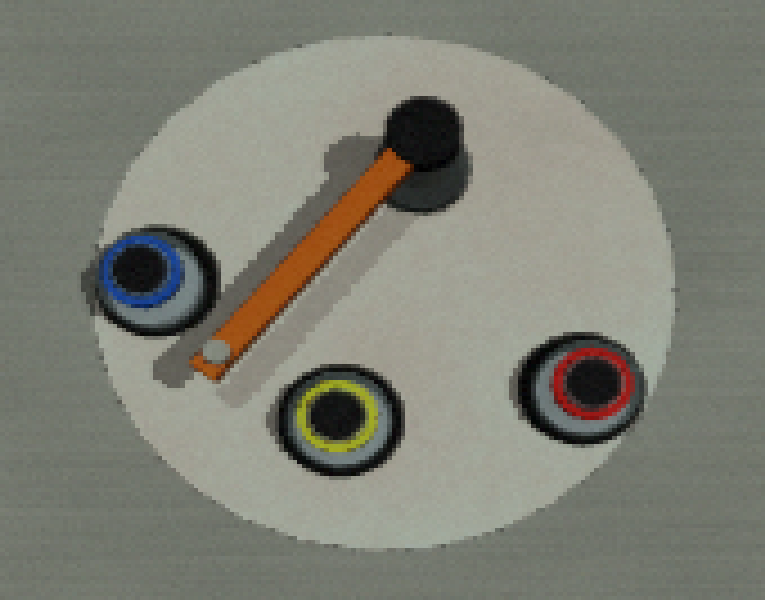

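View pics/scenez.png

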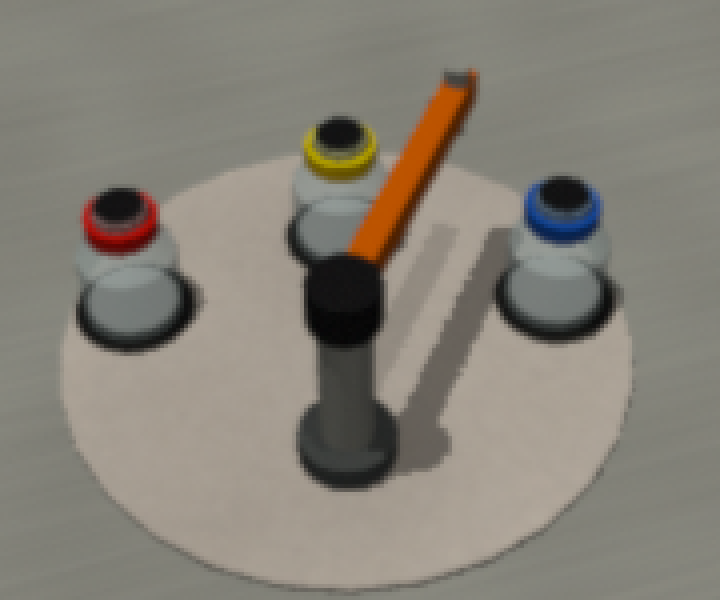

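```bash
cat >> h.py <<'E'
def cloud(n,d):
    c=manip.calibration(n);K=c["mtx"];T=np.array(c["world_to_cam"])
    v,u=np.mgrid[:400,:640];r=np.stack([(u-K[0,2])/K[0,0]*d,(v-K[1,2])/K[1,1]*d,d],-1)
    return (r-T[:3,3])@T[:3,:3]
def blob(n,m,z,box=None):
    if box:
        k=np.zeros_like(m);k[box[1]:box[3],box[0]:box[2]]=255;m=m&k
    c=biggest(m)[0];c=cv2.convexHull(c);M=cv2.moments(c);uv=(M['m10']/M['m00'],M['m01']/M['m00'])
    return np.round(uv,1),np.round(onz(n,uv,z),4),cv2.contourArea(c)
def measure(P,D):
    R={}
    for n in P:
        p,d=P[n],D[n]; W=cloud(n,d)
        cols=dict(yellow=((25,120,50),(35,255,255)),blue=((105,120,50),(125,255,255)),orange=((5,180,60),(20,255,255)),green=((50,120,40),(80,255,255)))
        box=(235,140,395,290) if n=="top" else (235,150,400,290)
        for k,(a,b) in cols.items():
            m=mask(p,a,b)
            bx=((140,210,210,270) if n=="top" else (400,130,470,200)) if k=="green" else box
            r=blob(n,m,{'green':.077,'orange':.15}.get(k,.081),bx);print(n,k,*r)
            if k=="orange":
                mm=np.zeros_like(m);mm[box[1]:box[3],box[0]:box[2]]=255
                s=(m&mm>0)&(abs(W[...,2]-.15)<.006);q=W[s];vu=np.argwhere(s)
                X=np.array([onz(n,(u,v),.15)[:2] for v,u in vu])
                l=cv2.fitLine(X.astype(np.float32),cv2.DIST_L2,0,.01,.001).ravel()
                print("  arm top pts",len(q),"medz",np.median(q[:,2]).round(4),"line dir",l[:2].round(4),"pt",l[2:].round(4)); R[n+"arm"]=l
        g=p.max(-1)<45
        s=g&(abs(W[...,2]-.153)<.006);s[:,:box[0]]=0;s[:,box[2]:]=0;s[:box[1]]=0;s[box[3]:]=0
        X=np.array([onz(n,(u,v),.153)[:2] for v,u in np.argwhere(s)]).astype(np.float32)
        (c,rad)=cv2.minEnclosingCircle(X);print(n,"hub",np.round(c,4),"mean",X.mean(0).round(4),"r",round(rad,4),len(X));R[n+"hub"]=c
        # mouth: dark pixels in the mouth plane
        for nm,b in (dict(blue=(250,195,275,223),yellow=(290,230,318,258),red=(346,222,374,250)) if n=="top" else dict(blue=(358,182,383,196),yellow=(305,168,326,180),red=(250,185,270,198))).items():
            m=((p.max(-1)<60)).astype(np.uint8)*255
            # remove darkness of seats: keep blob containing center
            k=np.zeros_like(m);k[b[1]:b[3],b[0]:b[2]]=255
            nn,lab,st,ce=cv2.connectedComponentsWithStats(m&k)
            i=min(range(1,nn),key=lambda j:np.hypot(ce[j][0]-(b[0]+b[2])/2,ce[j][1]-(b[1]+b[3])/2)+(100 if st[j][4]<40 else 0))
            print(n,"mouth",nm,ce[i].round(1),st[i][2:],onz(n,ce[i],.095).round(4))
    return R
E
python3 - <<'E'
from h import *
P={};D={}
for n in("scene","top"):
    z=np.load(f"pics/{n}0.npz");P[n]=z["p"];D[n]=z["d"]
measure(P,D)
# disc
p=P["top"];W=cloud("top",D["top"])
m=mask(p,(0,0,150),(180,60,255));m[:140]=0;m[290:]=0;m[:,:235]=0;m[:,395:]=0
c=cv2.convexHull(biggest(m)[0]);print("disc",cv2.fitEllipse(c),onz("top",cv2.fitEllipse(c)[0],.005))
E
```

```text
scene yellow [314.5 176.8] [0.4827 0.028  0.081 ] 156.5
scene blue [370.  192.8] [0.5806 0.1403 0.081 ] 198.5
scene orange [332.7 182.8] [0.5876 0.0405 0.15  ] 443.0
  arm top pts 384 medz 0.1494 line dir [ 0.7738 -0.6334] pt [0.5869 0.0392]
scene green [435.3 154.5] [0.4939 0.3666 0.077 ] 98.0
scene hub [ 0.6629 -0.0243] mean [ 0.6632 -0.0236] r 0.0231 248
scene mouth blue [370.6 188.2] [12  9 82] [0.5789 0.1415 0.095 ]
scene mouth yellow [314.6 173. ] [12  7 67] [0.4839 0.0279 0.095 ]
scene mouth red [259.2 191. ] [12  9 81] [ 0.5048 -0.119   0.095 ]
top yellow [304.4 243.4] [0.4841 0.0286 0.081 ] 238.0
top blue [260.9 207.4] [0.5786 0.1427 0.081 ] 242.5
top orange [296.8 205.4] [0.5741 0.0458 0.15  ] 505.0
  arm top pts 443 medz 0.1494 line dir [ 0.7768 -0.6297] pt [0.5788 0.0422]
top green [172.5 243. ] [0.4863 0.3718 0.077 ] 135.0
top hub [ 0.6563 -0.0216] mean [ 0.6567 -0.0214] r 0.0213 205
top mouth blue [260.6 206.8] [ 12  12 110] [0.5782 0.1419 0.095 ]
top mouth yellow [304.4 243.3] [ 12  12 113] [0.4835 0.0283 0.095 ]
top mouth red [361.3 235.3] [ 12  12 113] [ 0.5037 -0.1181  0.095 ]
disc ((314.9187316894531, 212.64881896972656), (127.96629333496094, 128.74264526367188), 85.27722930908203) [0.5735241 0.0017915 0.005    ]
```

>>> {"api": "jog_arm", "payload": {
  "steps": [0,-0.01,-0.01,0,-0.03,0,-0.035,-0.03,0,-0.1,0,-0.07,-0.06,0,-0.2,0,-0.105,-0.095,0,-0.3,0,-0.14,-0.125,0,-0.4,0,-0.175,-0.16,0,-0.5,0,-0.21,-0.19,0,-0.6,0,-0.245,-0.22,0,-0.67,0,-0.27,-0.245,0,-0.69,0,-0.28,-0.255,0,-0.69]
}}

```text
clock: 1.1
position: [0.3628, 0.2881, 0.2152]
ee_rot: [-0.219, 0.976, -0.0, -0.0]
ft_force: [0.5, 0.5, -0.0]
grip_width: 0.002
```

```bash
cat > st.py <<'E'
from h import *
from scipy.spatial.transform import Rotation as R
o=manip.get_obs();M=R.from_quat(o["ee_rot"]).as_matrix()
print(o["clock"],o["position"].round(4) if hasattr(o["position"],'round') else o["position"],"x",M[:,0].round(3),"y",M[:,1].round(3),"f",np.round(o["ft_force"],2),"grip",np.round(o["grip_width"],3),np.round(o["joint_pos"],2))
import sys
if len(sys.argv)>3:
    t=np.array([float(a) for a in sys.argv[1:4]]);print("tool delta",(M.T@(t-o["position"])).round(4))
E
python3 st.py .546 .0165 .215
```

```text
1.1 [0.3628 0.2881 0.2152] x [-0.904 -0.428  0.   ] y [-0.428  0.904 -0.   ] f [ 0.48  0.5  -0.05] grip 0.002 [-0.91 -0.03  0.14  1.87  0.    1.3   1.24]
tool delta [-0.0494 -0.3239  0.0004]
```

>>> {"api": "jog_arm", "payload": {
  "steps": [0,0,-0.015,0,0,0,-0.005,-0.055,0,0,0,-0.015,-0.1,0,0,0,-0.02,-0.145,0,0,0,-0.03,-0.19,0,0,0,-0.035,-0.235,0,0,0,-0.04,-0.28,0,0,0,-0.045,-0.31,0,0,0,-0.05,-0.324,0,0,0,-0.05,-0.324,0,0]
}}

```text
clock: 2.1
position: [0.5466, 0.0197, 0.2148]
ee_rot: [-0.22, 0.975, -0.0, -0.0]
ft_force: [0.5, 1.0, 0.4]
grip_width: -0.003
```

```bash
python3 - <<'E'
from h import *
for n in("scene","top"):
    p,d=manip.camera(n)
    c=p[110:290,200:420]; cv2.imwrite(f"pics/{n}1.png",cv2.resize(c,None,fx=3,fy=3)[:,:,::-1])
E
python3 st.py .546 .0165 .155
```

```text
2.2 [0.5456 0.0221 0.2148] x [-0.902 -0.433  0.001] y [-0.433  0.902  0.001] f [-0.37  0.74  0.43] grip -0.001 [-0.56  0.16  0.49  1.7  -0.08  1.31  1.96]
tool delta [ 0.002  -0.0053  0.0598]
```

View pics/scene1.png

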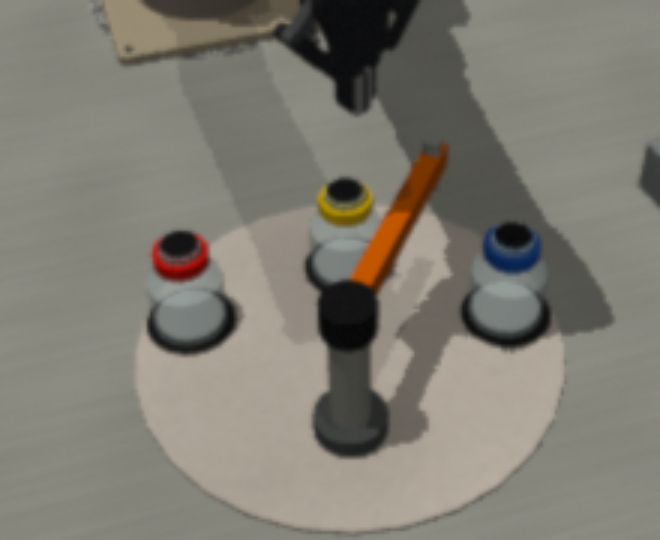

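Scene view: the shut fingertips are at about (355,105) in the crop, free of the orange arm on the yellow side. Next I'll move slightly away and descend beside the bar.

>>> {"api": "jog_arm", "payload": {
  "steps": [0,0.002,-0.008,0.003,0,0,0.002,-0.008,0.012,0,0,0.002,-0.008,0.022,0,0,0.002,-0.008,0.032,0,0,0.002,-0.008,0.042,0,0,0.002,-0.008,0.05,0,0,0.002,-0.008,0.056,0,0,0.002,-0.008,0.06,0,0,0.002,-0.008,0.06,0,0,0.002,-0.008,0.06,0]
}}

```text
clock: 3.2
position: [0.5478, 0.0127, 0.1555]
ee_rot: [-0.221, 0.975, 0.0, 0.0]
ft_force: [0.1, 0.1, 0.1]
grip_width: 0.001
```

```bash
python3 - <<'E'
from h import *
for n in("scene","top"):
    p,d=manip.camera(n)
    c=p[110:290,200:420]; cv2.imwrite(f"pics/{n}2.png",cv2.resize(c,None,fx=3,fy=3)[:,:,::-1])
E
python3 st.py .582 .0645 .155; python3 st.py .5913 .0688 .155
```

```text
3.3 [0.5479 0.0127 0.1557] x [-0.902 -0.432 -0.001] y [-0.432  0.902 -0.   ] f [0.38 0.63 0.76] grip -0.003 [-0.54  0.21  0.49  1.77 -0.11  1.18  2.  ]
tool delta [-0.0532  0.032   0.0007]
3.3 [0.5479 0.0127 0.1557] x [-0.902 -0.432 -0.001] y [-0.432  0.902 -0.   ] f [0.38 0.63 0.76] grip -0.003 [-0.54  0.21  0.49  1.77 -0.11  1.18  2.  ]
tool delta [-0.0634  0.0319  0.0007]
```

View pics/scene2.png

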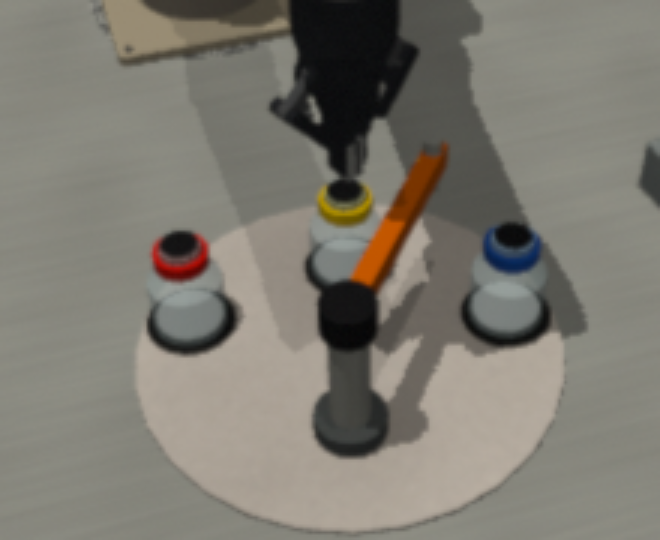

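View pics/top2.png

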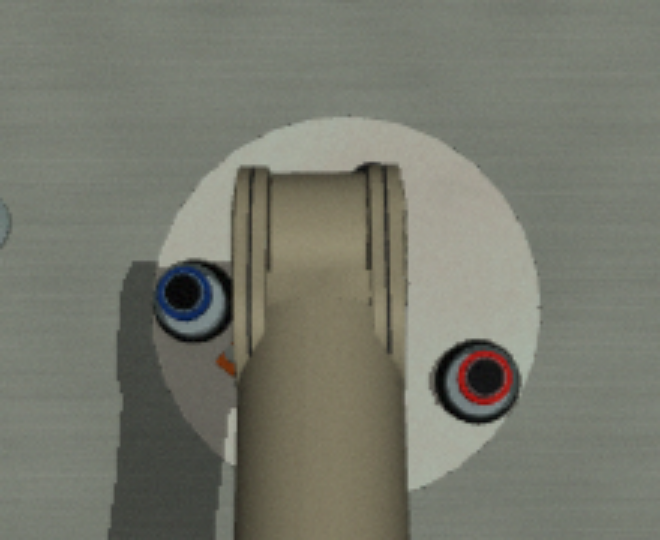

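The scene view shows the fingertips on the yellow side of the bar, at about (350,175) in the crop. In the top view the robot arm hides the bar. I'll push slowly in stages and track the bar in the scene view.

>>> {"api": "jog_arm", "payload": {
  "steps": [0,-0.004,0.003,0,0,0,-0.01,0.007,0,0,0,-0.016,0.011,0,0,0,-0.022,0.015,0,0,0,-0.028,0.019,0,0,0,-0.033,0.022,0,0,0,-0.038,0.025,0,0,0,-0.043,0.028,0,0,0,-0.045,0.03,0,0,0,-0.045,0.03,0,0]
}}

```text
clock: 4.3
position: [0.5753, 0.0596, 0.1552]
ee_rot: [-0.221, 0.975, 0.0, -0.0]
ft_force: [-1.0, -0.6, 0.4]
grip_width: 0.001
```

```bash
cat > armang.py <<'E'
from h import *
import sys
p,d=manip.camera("scene");n="scene";W=cloud(n,d)
c=p[110:290,200:420]; cv2.imwrite(f"pics/{sys.argv[1]}.png",cv2.resize(c,None,fx=3,fy=3)[:,:,::-1])
m=mask(p,(5,180,60),(20,255,255))>0;m[:,:235]=0;m[:,400:]=0;m[290:]=0;m[:140]=0
s=m&(abs(W[...,2]-.15)<.006)
X=np.array([onz(n,(u,v),.15)[:2] for v,u in np.argwhere(s)]).astype(np.float32)
l=cv2.fitLine(X,cv2.DIST_L2,0,.01,.001).ravel()
a=np.arctan2(l[1],l[0]);a=a if a>0 else a+np.pi
print("n",len(X),"arm deg",np.degrees(a).round(2),"joint",round(a-np.radians(164.3),3),"pt",l[2:].round(4),"range y",X[:,1].min().round(3),X[:,1].max().round(3))
E
python3 armang.py s3; python3 st.py .5913 .0688 .155
```

```text
n 302 arm deg 139.73 joint -0.429 pt [0.5989 0.0297] range y -0.012 0.104
4.35 [0.5752 0.0592 0.1552] x [-0.902 -0.432  0.   ] y [-0.432  0.902  0.   ] f [ 0.18  0.86 -0.3 ] grip 0.004 [-0.57  0.28  0.47  1.69 -0.14  1.2   1.94]
tool delta [-0.0187  0.0017  0.0002]
```

View pics/s3.png

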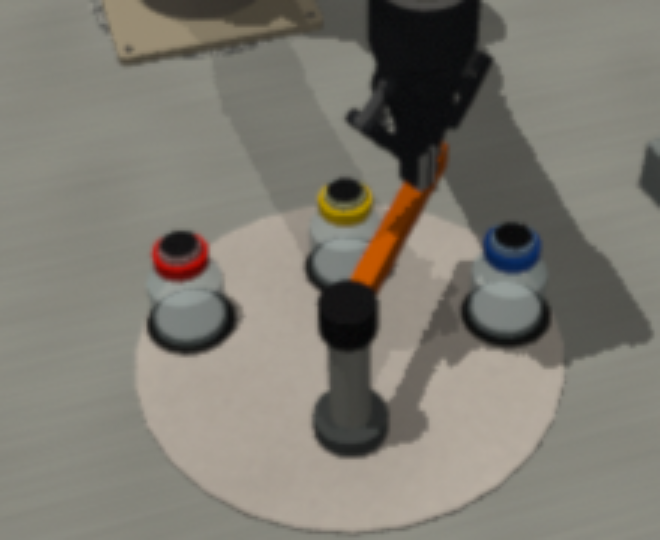

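The picture shows the bar unmoved, with its end at (445,150), and the fingers drawn over it at (420,185). With no force read, the tips may be passing above the bar. I'll check the tip height by projection.

```bash
python3 - <<'E'
from h import *
o=manip.get_obs();x,y,z=o["position"]
for h in (.12,.138,.155,.17): print(h,proj("scene",(x,y,h)).round(1), ((proj("scene",(x,y,h))-[200,110])*3).round(0))
p,d=manip.camera("scene");W=cloud("scene",d)
for (u,v) in [(338,165),(338,168),(338,171),(342,165),(342,168),(342,171),(340,171),(340,173),(340,175)]: print(u,v,W[v,u].round(3),p[v,u])
k=np.s_[140:180,320:360]; c=p[k];cv2.imwrite("pics/z3.png",cv2.resize(c,None,fx=15,fy=15,interpolation=0)[:,:,::-1])
s=(abs(W[...,0]-x)<.05)&(abs(W[...,1]-y)<.05)&(p.max(-1)<70); q=W[s]; print(len(q), np.percentile(q[:,2],[0,2,5,20,50]).round(3))
E
```

```text
0.12 [338.4 187. ] [415. 231.]
0.138 [338.5 181.4] [416. 214.]
0.155 [338.7 175.9] [416. 198.]
0.17 [338.9 171. ] [417. 183.]
338 165 [0.585 0.053 0.197] [18 17 20]
338 168 [0.587 0.053 0.19 ] [20 20 21]
338 171 [0.584 0.054 0.179] [34 30 29]
342 165 [0.584 0.063 0.194] [46 47 44]
342 168 [0.587 0.062 0.188] [42 42 41]
342 171 [0.586 0.062 0.179] [44 39 35]
340 171 [0.587 0.057 0.18 ] [61 60 58]
340 173 [0.587 0.058 0.174] [88 58 45]
340 175 [0.566 0.066 0.148] [94 41  1]
4138 [0.003 0.191 0.221 0.274 0.369]
```

View pics/z3.png

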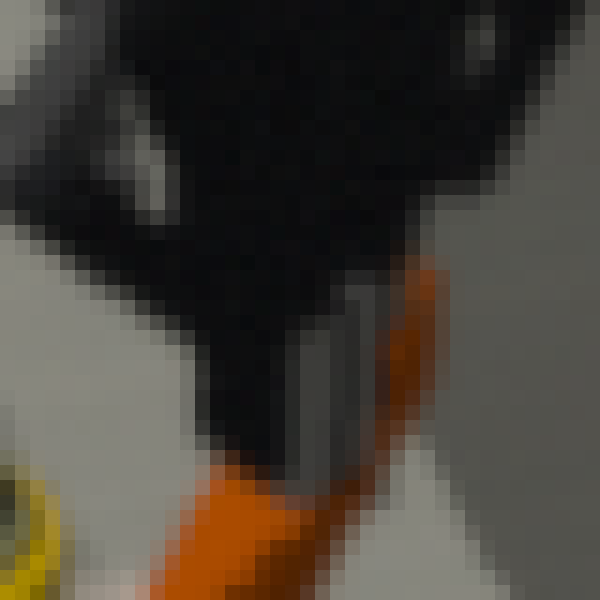

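The depth and the picture agree: the shut tips end at z ≈ 0.172, about 17 mm above the reported TCP, so they passed over the bar without touching it (bar still near −0.41). I'll go back, lower the TCP to z ≈ 0.12 and check again.

>>> {"api": "jog_arm", "payload": {
  "steps": [0,0.005,-0.003,0,0,0,0.015,-0.01,0,0,0,0.025,-0.017,0,0,0,0.035,-0.024,0,0,0,0.043,-0.029,0,0,0,0.045,-0.031,0.003,0,0,0.045,-0.031,0.013,0,0,0.045,-0.031,0.025,0,0,0.045,-0.031,0.033,0,0,0.045,-0.031,0.035,0]
}}

```text
clock: 5.4
position: [0.5472, 0.0121, 0.1185]
ee_rot: [-0.222, 0.975, -0.0, -0.001]
ft_force: [-0.5, 0.5, 0.2]
grip_width: -0.004
```

```bash
python3 armang.py s4; python3 st.py .5913 .0688 .12
python3 - <<'E'
from h import *
o=manip.get_obs();x,y,z=o["position"]
p,d=manip.camera("scene");W=cloud("scene",d)
s=(abs(W[...,0]-x)<.02)&(abs(W[...,1]-y)<.02)&(p.max(-1)<90)&(W[...,2]>.1); q=W[s]; print(len(q), np.percentile(q[:,2],[0,2,5,20,50]).round(3))
E
```

```text
n 388 arm deg 140.49 joint -0.416 pt [0.5868 0.0397] range y -0.012 0.104
5.45 [0.5475 0.0121 0.1189] x [-0.902 -0.432  0.002] y [-0.432  0.902  0.   ] f [0.96 0.1  0.08] grip -0.001 [-0.53  0.25  0.49  1.81 -0.13  1.11  2.02]
tool delta [-0.064   0.0322 -0.0012]
495 [0.14  0.146 0.148 0.169 0.204]
```

View pics/s4.png

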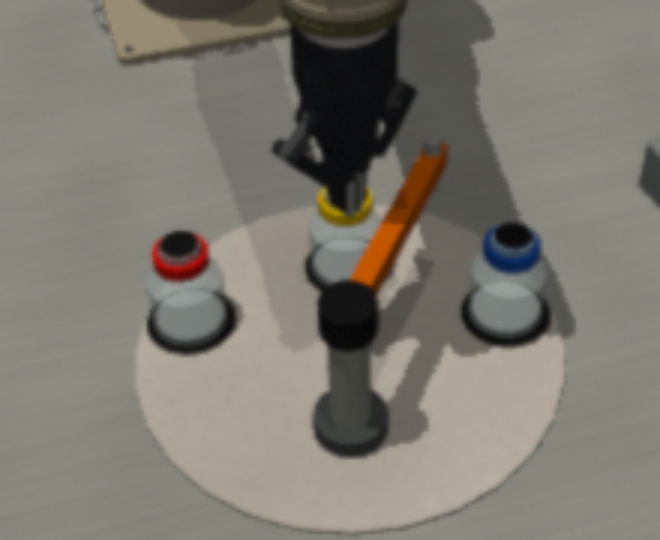

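The tips now end at about z = 0.138, below the bar's top at 0.150, at crop position (352,210). Now I'll push.

>>> {"api": "jog_arm", "payload": {
  "steps": [0,-0.004,0.003,0,0,0,-0.01,0.007,0,0,0,-0.016,0.011,0,0,0,-0.022,0.015,0,0,0,-0.028,0.019,0,0,0,-0.033,0.022,0,0,0,-0.038,0.025,0,0,0,-0.042,0.028,0,0,0,-0.045,0.03,0,0,0,-0.045,0.03,0,0]
}}

```text
clock: 6.5
position: [0.5758, 0.0593, 0.1202]
ee_rot: [-0.222, 0.975, 0.0, 0.0]
ft_force: [0.4, 0.6, -0.3]
grip_width: -0.0
```

```bash
python3 armang.py s5; python3 st.py .5913 .0688 .12
```

```text
n 423 arm deg 124.81 joint -0.689 pt [0.6063 0.0575] range y -0.007 0.138
6.55 [0.5758 0.0592 0.1203] x [-0.902 -0.432 -0.001] y [-0.432  0.902  0.001] f [-0.1  -0.72  0.59] grip 0.004 [-0.57  0.32  0.46  1.73 -0.16  1.13  1.96]
tool delta [-0.0181  0.002   0.0003]
```

View pics/s5.png

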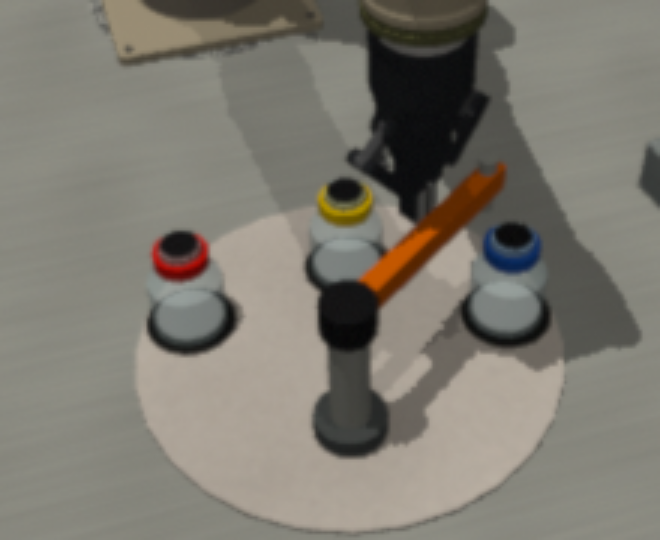

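The arm moved to about −0.69 (124.8°), with roughly 9° still to go. The contact offset is about 20 mm, as expected.

>>> {"api": "jog_arm", "payload": {
  "steps": [0,-0.001,0,0,0,0,-0.003,0,0,0,0,-0.005,0.001,0,0,0,-0.007,0.001,0,0,0,-0.009,0.001,0,0,0,-0.011,0.002,0,0,0,-0.0125,0.002,0,0,0,-0.014,0.002,0,0,0,-0.014,0.002,0,0,0,-0.014,0.002,0,0]
}}

```text
clock: 7.55
position: [0.5877, 0.0663, 0.1204]
ee_rot: [-0.221, 0.975, 0.0, 0.0]
ft_force: [-0.2, -0.7, -0.1]
grip_width: -0.0
```

```bash
python3 armang.py s6; python3 st.py .5913 .0688 .12
python3 - <<'E'
from h import *
p,d=manip.camera("top");c=p[140:290,230:400]; cv2.imwrite(f"pics/t6.png",cv2.resize(c,None,fx=4,fy=4,interpolation=0)[:,:,::-1])
E
```

```text
n 434 arm deg 118.28 joint -0.803 pt [0.616  0.0637] range y -0.005 0.15
7.6 [0.5877 0.0662 0.1204] x [-0.902 -0.432 -0.001] y [-0.432  0.902 -0.   ] f [-0.88 -0.23  0.34] grip -0.001 [-0.56  0.35  0.46  1.69 -0.17  1.14  1.96]
tool delta [-0.0043  0.0008  0.0004]
```

View pics/t6.png

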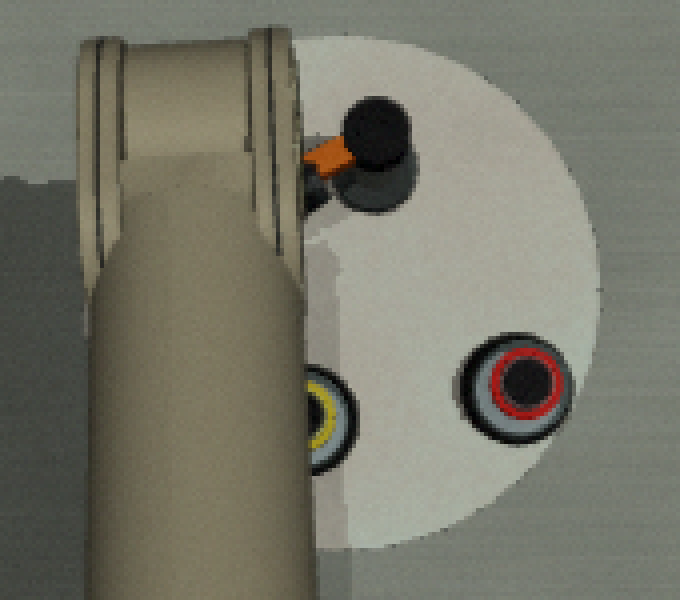

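View pics/s6.png

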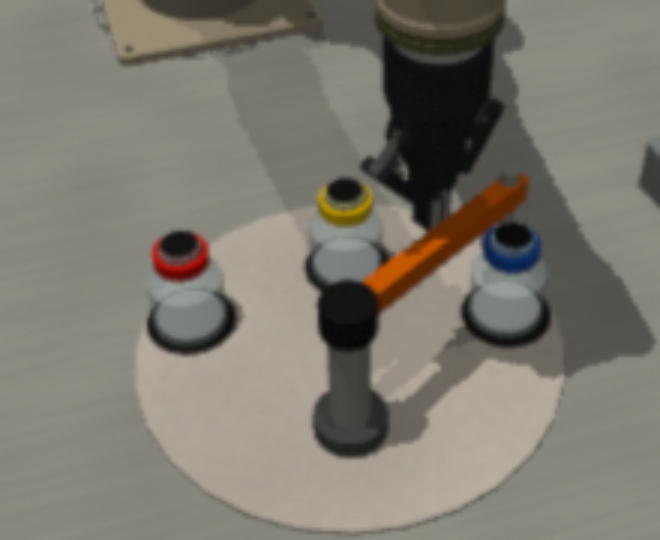

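The scene view shows the arm end at (515,190), approaching blue at (513,235) in the crop, with about 3° left. I'll nudge 3.5 mm more, then back off for a clear top view.

>>> {"api": "jog_arm", "payload": {
  "steps": [0,-0.001,0,0,0,0,-0.002,0,0,0,0,-0.003,0,0,0,0,-0.0035,0,0,0,0,-0.0035,0,0,0,0,-0.0035,0,0,0,0,0.005,0,0,0,0,0.02,-0.005,0,0,0,0.04,-0.01,0,0,0,0.045,-0.01,0,0]
}}

```text
clock: 8.65
position: [0.55, 0.0356, 0.1204]
ee_rot: [-0.22, 0.975, -0.0, 0.0]
ft_force: [0.0, -0.0, 0.4]
grip_width: -0.004
```

>>> {"api": "jog_arm", "payload": {
  "steps": [0,0,0,-0.01,0,0,0,0,-0.03,0,0,0.01,0,-0.06,0,0,0.04,0,-0.08,0,0,0.08,-0.03,-0.08,0,0,0.12,-0.06,-0.08,0,0,0.14,-0.1,-0.08,0,0,0.14,-0.14,-0.08,0,0,0.14,-0.16,-0.08,0,0,0.14,-0.16,-0.08,0]
}}

```text
clock: 9.65
position: [0.4952, -0.1696, 0.2013]
ee_rot: [-0.22, 0.976, -0.001, 0.001]
ft_force: [-0.1, 0.6, -0.4]
grip_width: -0.002
```

```bash
python3 armang.py s7; python3 st.py
python3 - <<'E'
from h import *
P={};D={}
for n in("scene","top"): P[n],D[n]=manip.camera(n)
np.savez("pics/t7.npz",p=P["top"],d=D["top"])
cv2.imwrite("pics/t7.png",cv2.resize(P["top"][140:290,230:400],None,fx=4,fy=4,interpolation=0)[:,:,::-1])
E
```

```text
n 450 arm deg 116.46 joint -0.835 pt [0.6186 0.0652] range y -0.005 0.151
9.7 [ 0.4948 -0.1678  0.201 ] x [-0.903 -0.43  -0.   ] y [-0.43   0.903 -0.001] f [ 0.42  0.45 -0.12] grip 0.001 [-0.39  0.12  0.68  1.78 -0.08  1.27  2.33]
```

View pics/t7.png

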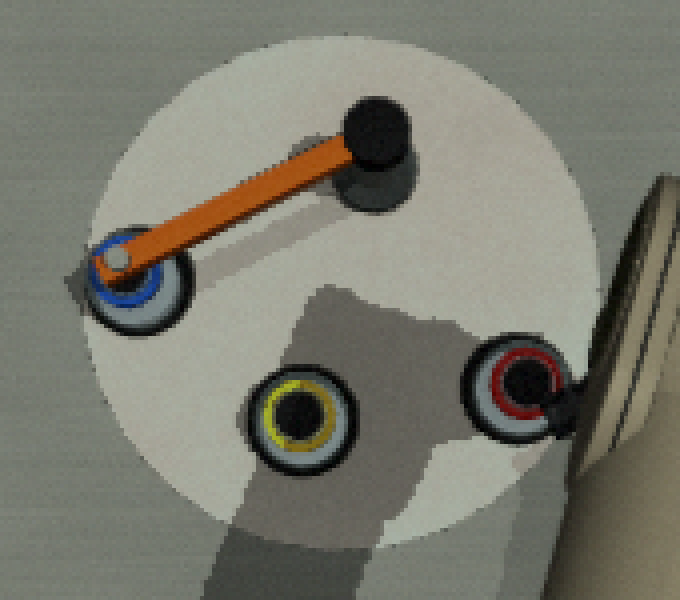

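View pics/s7.png

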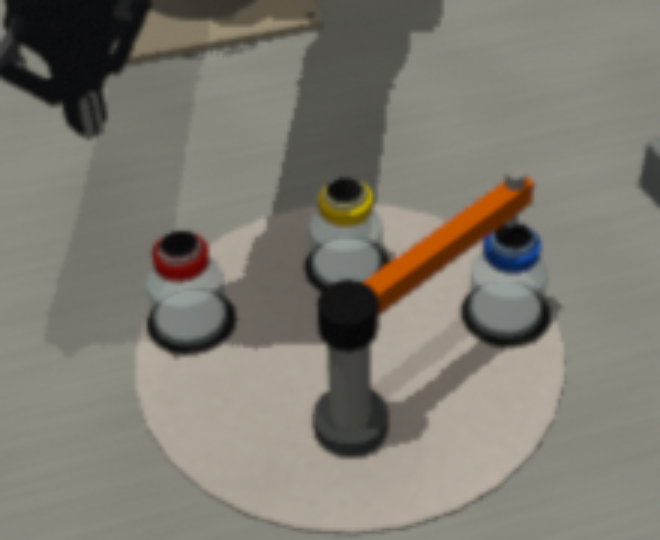

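In the top view the pipe cap is at (117,259), over the blue collar, whose centre is about (125,268) in the crop. Now I'll measure the exact offset.

```bash
cat > ang2.py <<'E'
from h import *
import sys
z=np.load(sys.argv[1]);p,d=z["p"],z["d"];n="top";W=cloud(n,d)
m=mask(p,(5,180,60),(20,255,255))>0;m[:,:235]=0;m[:,395:]=0;m[290:]=0;m[:140]=0
s=m&(abs(W[...,2]-.15)<.006)
X=np.array([onz(n,(u,v),.15)[:2] for v,u in np.argwhere(s)]).astype(np.float32)
l=cv2.fitLine(X,cv2.DIST_L2,0,.01,.001).ravel();u=l[:2];u=u if u[1]>0 else -u
piv=np.array([.6568,-.0216]);b=np.array([.5782,.1419])
n_=np.array([-u[1],u[0]])
print("arm deg",np.degrees(np.arctan2(u[1],u[0])),"line offset at pivot mm",1e3*(piv-l[2:])@n_,"blue mouth from line mm",1e3*(b-l[2:])@n_, "blue deg",np.degrees(np.arctan2(*(b-piv)[::-1])))
# pipe cap: grey pixels near the end, at ~.15
s=(abs(W[...,2]-.152)<.008)&(mask(p,(0,0,90),(180,110,255))>0);s[:,:235]=0;s[:,290:]=0;s[:190]=0;s[225:]=0
v,uu=np.nonzero(s);c=(uu.mean(),v.mean());print("cap px",len(v),c,"medz",np.median(W[s][:,2]),onz(n,c,.152).round(4),onz(n,c,.152)[:2]-b)
E
python3 ang2.py pics/t7.npz; python3 ang2.py pics/top0.npz
```

```text
arm deg 117.50296 line offset at pivot mm 0.8052103218445293 blue mouth from line mm -4.9810137930503275 blue deg 115.67517349841897
cap px 7 (np.float64(258.57142857142856), np.float64(203.71428571428572)) medz 0.15831694843677102 [0.5784 0.1405 0.152 ] [ 0.00021089 -0.00138831]
arm deg 140.9701 line offset at pivot mm 0.4173293445856607 blue mouth from line mm -77.0958541716783 blue deg 115.67517349841897
cap px 0 (np.float64(nan), np.float64(nan)) medz nan [nan nan nan] [nan nan]ang2.py:13: RuntimeWarning: Mean of empty slice.
  v,uu=np.nonzero(s);c=(uu.mean(),v.mean());print("cap px",len(v),c,"medz",np.median(W[s][:,2]),onz(n,c,.152).round(4),onz(n,c,.152)[:2]-b)
  ret = ret.dtype.type(ret / rcount)
  return _methods._mean(a, axis=axis, dtype=dtype,
```

```bash
python3 - <<'E'
from h import *
print(onz("top",(259.0,204.6),.152).round(4))
p,d=manip.camera("scene"); k=p[165:200,350:390];cv2.imwrite("pics/sz7.png",cv2.resize(k,None,fx=16,fy=16,interpolation=0)[:,:,::-1])
z=np.load("pics/t7.npz")["p"][190:225,240:280];cv2.imwrite("pics/tz7.png",cv2.resize(z,None,fx=16,fy=16,interpolation=0)[:,:,::-1])
E
```

```text
[0.5762 0.1394 0.152 ]
```

View pics/sz7.png

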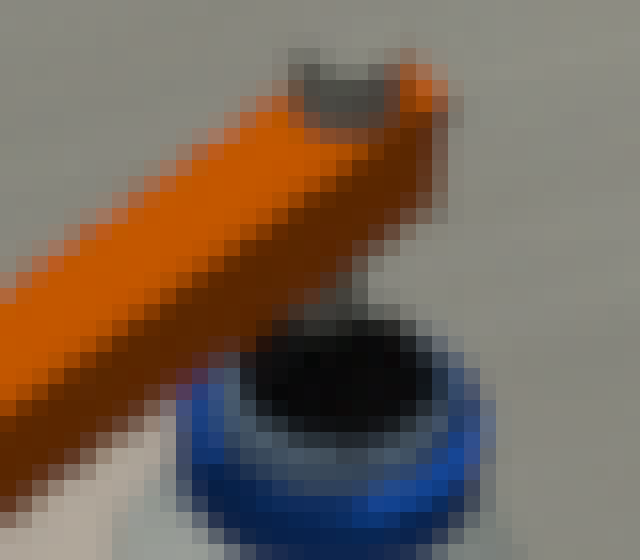

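View pics/tz7.png

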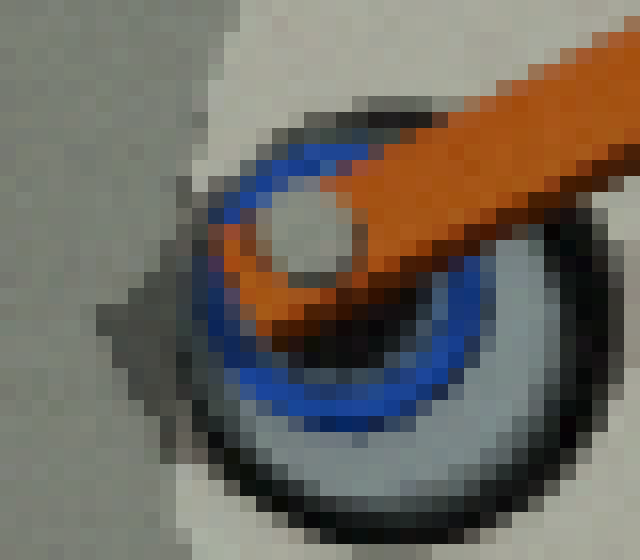

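```bash
python3 - <<'E'
from h import *
piv=np.array([.6568,-.0216])
for a in (114.7,115.7,116.5,117.5):
    q=piv+.18*np.array([np.cos(np.radians(a)),np.sin(np.radians(a))])
    f=lambda n,z,o:((proj(n,(*q,z))-o+.5)*16).round(0)
    print(a,"scene z.117",f("scene",.117,[350,165]),"capz.155",f("scene",.155,[350,165]),"top cap .152/.158",f("top",.152,[240,190]),f("top",.158,[240,190]))
for f in("top0","t7"):
    z=np.load(f"pics/{f}.npz");p,d=z["p"],z["d"];W=cloud("top",d)
    h=cv2.cvtColor(p,cv2.COLOR_RGB2HSV)
    s=(h[...,1]<110)&(h[...,2]>70)&(W[...,2]>.145)&(W[...,2]<.17);s[:,:240]=0;s[:,300:]=0;s[:185]=0;s[245:]=0
    print(f,s.sum(),[(u,v,W[v,u,2].round(3),h[v,u].tolist()) for v,u in np.argwhere(s)][:14])
E
```

```text
114.7 scene z.117 [359. 284.] capz.155 [381.  92.] top cap .152/.158 [296. 207.] [292. 202.]
115.7 scene z.117 [344. 273.] capz.155 [365.  82.] top cap .152/.158 [305. 225.] [300. 220.]
116.5 scene z.117 [331. 265.] capz.155 [352.  74.] top cap .152/.158 [312. 240.] [307. 234.]
117.5 scene z.117 [315. 255.] capz.155 [335.  63.] top cap .152/.158 [321. 258.] [316. 252.]
top0 31 [(np.int64(276), np.int64(225), np.float64(0.162), [36, 20, 127]), (np.int64(277), np.int64(225), np.float64(0.163), [28, 25, 134]), (np.int64(278), np.int64(225), np.float64(0.163), [26, 28, 136]), (np.int64(279), np.int64(225), np.float64(0.157), [20, 54, 137]), (np.int64(275), np.int64(226), np.float64(0.161), [47, 19, 124]), (np.int64(276), np.int64(226), np.float64(0.159), [45, 22, 138]), (np.int64(277), np.int64(226), np.float64(0.16), [45, 19, 137]), (np.int64(278), np.int64(226), np.float64(0.159), [45, 19, 135]), (np.int64(279), np.int64(226), np.float64(0.163), [39, 19, 132]), (np.int64(280), np.int64(226), np.float64(0.162), [16, 65, 138]), (np.int64(275), np.int64(227), np.float64(0.163), [45, 19, 1
[... 435 characters left out ...]
01), np.float64(0.168), [113, 19, 123]), (np.int64(257), np.int64(202), np.float64(0.161), [73, 14, 132]), (np.int64(258), np.int64(202), np.float64(0.162), [46, 20, 138]), (np.int64(259), np.int64(202), np.float64(0.159), [42, 19, 136]), (np.int64(260), np.int64(202), np.float64(0.161), [20, 44, 140]), (np.int64(255), np.int64(203), np.float64(0.151), [150, 38, 74]), (np.int64(256), np.int64(203), np.float64(0.161), [18, 31, 122]), (np.int64(257), np.int64(203), np.float64(0.165), [46, 20, 140]), (np.int64(258), np.int64(203), np.float64(0.163), [42, 24, 140]), (np.int64(259), np.int64(203), np.float64(0.158), [45, 18, 138]), (np.int64(260), np.int64(203), np.float64(0.158), [38, 21, 134])]
```

```bash
python3 - <<'E'
from h import *
piv=np.array([.6568,-.0216])
ps,ds=manip.camera("scene")
for f,n in(("top0","top"),("t7","top"),("scene0","scene"),("now","scene")):
    if f=="now":p,d=ps,ds
    else: z=np.load(f"pics/{f}.npz");p,d=z["p"],z["d"]
    for vmin in (100,130):
        m=mask(p,(5,150,vmin),(20,255,255));m[:,:235]=0;m[:,400:]=0;m[290:]=0;m[:140]=0
        X=np.array([onz(n,(u,v),.15)[:2] for v,u in np.argwhere(m>0)])
        r=np.linalg.norm(X-piv,axis=1);X=X[(r<.165)&(r>.04)].astype(np.float32)
        l=cv2.fitLine(X,cv2.DIST_L2,0,.01,.001).ravel();a=np.degrees(np.arctan2(l[1],l[0]))%180
        c=np.array(l[2:]);nn=np.array([-np.sin(np.radians(a)),np.cos(np.radians(a))])
        rr=(X-c)@nn
        print(f,vmin,len(X),a.round(2),"centroid angle",np.degrees(np.arctan2(*(X.mean(0)-piv)[::-1])).round(2),"width",(np.percentile(rr,[1,99])*1e3).round(1),"blue off line mm",(1e3*(np.array([.5782,.1419])-c)@nn).round(2),"piv off",(1e3*(piv-c)@nn).round(2))
E
```

```text
top0 100 352 140.72 centroid angle 140.39 width [-8.6  8.5] blue off line mm -76.21 piv off 0.58
top0 130 327 140.87 centroid angle 140.41 width [-8.  8.] blue off line mm -76.39 piv off 0.82
t7 100 339 117.02 centroid angle 116.67 width [-8.   8.2] blue off line mm -3.64 piv off 0.61
t7 130 318 117.08 centroid angle 116.47 width [-7.6  8. ] blue off line mm -3.35 piv off 1.1
scene0 100 295 140.78 centroid angle 139.63 width [-8.7  8.8] blue off line mm -74.97 piv off 2.0
scene0 130 280 140.76 centroid angle 139.89 width [-8.3  8.3] blue off line mm -75.41 piv off 1.52
now 100 337 116.8 centroid angle 115.01 width [-9.5  9.7] blue off line mm -0.43 piv off 3.14Traceback (most recent call last):
  File "<stdin>", line 9, in <module>
  File "h.py", line 7, in onz
    o,d=ray(n,uv);return o+d*(z-o[2])/d[2]
        ~~~^^^^^^
  File "h.py", line 4, in ray
    c=manip.calibration(n);K=c["mtx"];T=np.array(c["world_to_cam"]);R=T[:3,:3];t=T[:3,3]
ValueError: time passes only in moves, steps and waits
```

The cap estimates give about 116.4° and the bar lines about 116.8°, against 115.7° for the mouth. The outlet is therefore about 3 mm short, which is roughly 1.8 mm at the contact point. I'll go back and nudge it.

>>> {"api": "jog_arm", "payload": {
  "steps": [0,0,0.015,0,0,0,0,0.05,0,0,0,-0.02,0.09,0,0,0,-0.06,0.12,0,0,0,-0.1,0.145,0,0,0,-0.13,0.16,0,0,0,-0.14,0.16,0.02,0,0,-0.14,0.16,0.05,0,0,-0.14,0.16,0.075,0,0,-0.14,0.16,0.08,0]
}}

```text
clock: 10.9
position: [0.5492, 0.0386, 0.1178]
ee_rot: [-0.222, 0.975, 0.0, -0.002]
ft_force: [0.0, 0.2, 0.8]
grip_width: -0.002
```

>>> {"api": "jog_arm", "payload": {
  "steps": [0,-0.005,0.001,0,0,0,-0.015,0.004,0,0,0,-0.025,0.007,0,0,0,-0.033,0.009,0,0,0,-0.038,0.01,0,0,0,-0.04,0.01,0,0,0,-0.04,0.01,0,0,0,-0.04,0.01,0,0,0,-0.04,0.01,0,0,0,-0.04,0.01,0,0]
}}

```text
clock: 11.9
position: [0.5828, 0.0638, 0.1204]
ee_rot: [-0.221, 0.975, 0.0, 0.0]
ft_force: [0.5, -0.2, -0.5]
grip_width: 0.002
```

```bash
python3 st.py .5925 .0685 .12; python3 armang.py s8
```

```text
11.9 [0.5828 0.0638 0.1204] x [-0.902 -0.431 -0.   ] y [-0.431  0.902  0.   ] f [ 0.46 -0.21 -0.5 ] grip 0.002 [-0.58  0.34  0.48  1.71 -0.17  1.14  1.96]
tool delta [-0.0108  0.0001  0.0004]
n 451 arm deg 116.6 joint -0.833 pt [0.6189 0.0648] range y -0.005 0.151
```

>>> {"api": "jog_arm", "payload": {
  "steps": [0,-0.003,0,0,0,0,-0.006,0,0,0,0,-0.008,0,0,0,0,-0.0095,0,0,0,0,-0.0108,0,0,0,0,-0.0108,0,0,0,0,-0.0108,0,0,0,0,-0.002,0,0,0,0,0.02,0,0,0,0,0.03,0,0,0]
}}

```text
clock: 12.95
position: [0.5545, 0.0498, 0.1202]
ee_rot: [-0.221, 0.975, 0.0, -0.0]
ft_force: [0.2, -0.3, 0.6]
grip_width: 0.001
```

>>> {"api": "jog_arm", "payload": {
  "steps": [0,0,0,-0.01,0,0,0,0,-0.03,0,0,0.01,0,-0.06,0,0,0.04,0,-0.08,0,0,0.08,-0.03,-0.08,0,0,0.12,-0.06,-0.08,0,0,0.14,-0.1,-0.08,0,0,0.14,-0.14,-0.08,0,0,0.14,-0.16,-0.08,0,0,0.14,-0.16,-0.08,0]
}}

```text
clock: 13.95
position: [0.4997, -0.1567, 0.2014]
ee_rot: [-0.219, 0.976, -0.001, 0.001]
ft_force: [0.5, -1.1, 0.6]
grip_width: -0.0
```

```bash
python3 armang.py s9; python3 - <<'E'
from h import *
p,d=manip.camera("top");np.savez("pics/t9.npz",p=p,d=d)
k=p[190:225,240:280];a=cv2.resize(k,None,fx=16,fy=16,interpolation=0)
cv2.imwrite("pics/tz9.png",a[:,:,::-1])
ps,_=manip.camera("scene");cv2.imwrite("pics/sz9.png",cv2.resize(ps[165:200,350:390],None,fx=16,fy=16,interpolation=0)[:,:,::-1])
np.savez("pics/s9.npz",p=ps)
piv=np.array([.6568,-.0216])
m=mask(p,(5,150,100),(20,255,255));m[:,:235]=0;m[:,400:]=0;m[290:]=0;m[:140]=0
X=np.array([onz("top",(u,v),.15)[:2] for v,u in np.argwhere(m>0)]);r=np.linalg.norm(X-piv,axis=1);X=X[(r<.165)&(r>.04)].astype(np.float32)
l=cv2.fitLine(X,cv2.DIST_L2,0,.01,.001).ravel();a=np.degrees(np.arctan2(l[1],l[0]))%180;nn=np.array([-np.sin(np.radians(a)),np.cos(np.radians(a))])
print(a,"blue off line mm",1e3*(np.array([.5782,.1419])-l[2:])@nn)
for a in (114.7,115.7,116.5):
    q=piv+.18*np.array([np.cos(np.radians(a)),np.sin(np.radians(a))])
    f=lambda n,z,o:((proj(n,(*q,z))-o+.5)*16).round(0)
    print(a,"scene .117",f("scene",.117,[350,165]),"cap",f("scene",.161,[350,165]),"top cap",f("top",.161,[240,190]))
E
```

```text
n 453 arm deg 115.49 joint -0.852 pt [0.6201 0.0658] range y -0.005 0.152
116.01933 blue off line mm -0.11618591348018138
114.7 scene .117 [359. 284.] cap [384.  61.] top cap [289. 199.]
115.7 scene .117 [344. 273.] cap [368.  50.] top cap [298. 217.]
116.5 scene .117 [331. 265.] cap [355.  42.] top cap [305. 232.]
```

View pics/tz9.png

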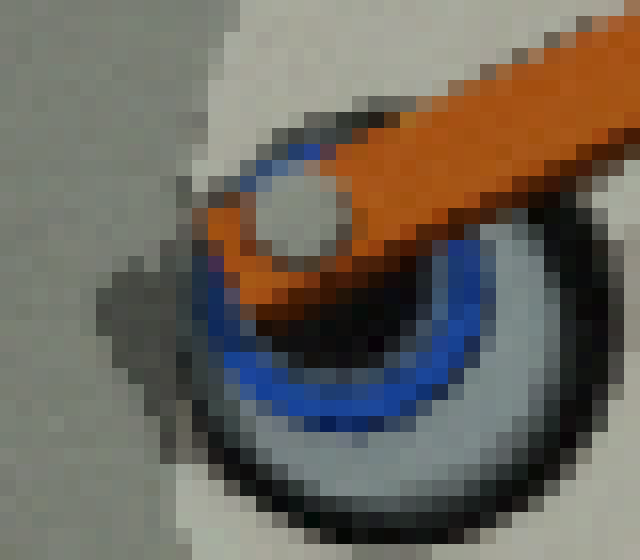

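View pics/sz9.png

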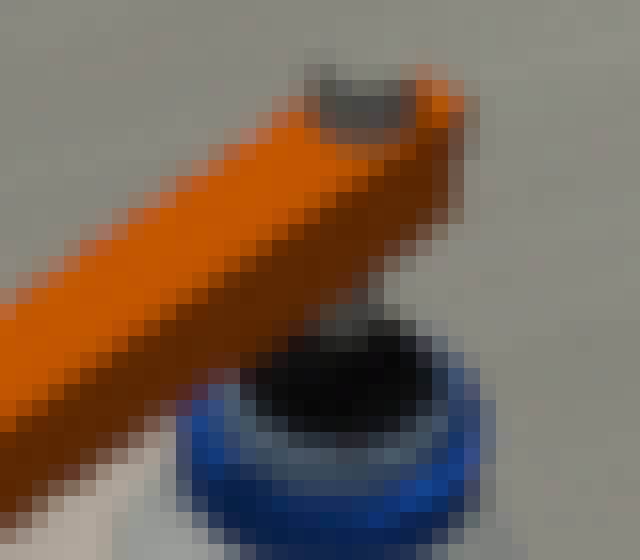

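The outlet is centred: in the top view the cap is at zoom (302,215), where (298,217) is ideal, and the bar line passes 0.1 mm from the mouth. In the scene view the pipe comes down behind the middle of the mouth. Next is the button, crossing over the stand with the tips at about 0.22 m.

>>> {"api": "jog_arm", "payload": {
  "steps": [0,-0.005,0.01,-0.005,0,0,-0.02,0.04,-0.01,0,0,-0.04,0.08,-0.01,0,0,-0.06,0.12,-0.01,0,0,-0.075,0.16,-0.01,0,0,-0.095,0.2,-0.01,0,0,-0.11,0.24,-0.01,0,0,-0.13,0.28,-0.01,0,0,-0.14,0.31,-0.01,0,0,-0.145,0.32,-0.01,0]
}}

```text
clock: 15.1
position: [0.4892, 0.2031, 0.2107]
ee_rot: [-0.225, 0.974, 0.001, 0.0]
ft_force: [-0.4, -0.3, 0.8]
grip_width: -0.001
```

```bash
python3 st.py .489 .371 .11; python3 - <<'E'
from h import *
z=np.load("pics/top0.npz");W=cloud("top",z["d"]);p=z["p"]
m=mask(p,(50,120,40),(80,255,255))>0;m[:,:140]=0;m[:,210:]=0
q=W[m&(W[...,2]>.072)];print("green top pts",len(q),q.mean(0).round(4),((q.min(0)+q.max(0))/2).round(4))
z=np.load("pics/scene0.npz");W=cloud("scene",z["d"]);p=z["p"]
m=mask(p,(50,120,40),(80,255,255))>0;m[:,:400]=0
q=W[m&(W[...,2]>.074)];print("scene",len(q),q.mean(0).round(4),((q.min(0)+q.max(0))/2).round(4))
E
```

```text
15.1 [0.4892 0.2031 0.2107] x [-0.899 -0.438 -0.   ] y [-0.438  0.899  0.001] f [-0.39 -0.29  0.8 ] grip -0.001 [-0.83  0.12  0.38  1.74 -0.05  1.29  1.59]
tool delta [-0.0733  0.1509  0.1009]
green top pts 137 [0.4865 0.3709 0.0764] [0.4864 0.3705 0.0786]
scene 80 [0.4906 0.3704 0.0765] [0.4917 0.3705 0.0771]
```

>>> {"api": "jog_arm", "payload": {
  "steps": [0,-0.01,0.02,0,0,0,-0.025,0.05,0,0,0,-0.045,0.09,0,0,0,-0.06,0.125,0,0,0,-0.07,0.145,0,0,0,-0.073,0.151,0.01,0,0,-0.073,0.151,0.04,0,0,-0.073,0.151,0.075,0,0,-0.073,0.151,0.1,0,0,-0.073,0.151,0.1,0]
}}

```text
clock: 16.1
position: [0.49, 0.3628, 0.1067]
ee_rot: [-0.221, 0.975, -0.002, -0.003]
ft_force: [-0.5, -0.0, -0.7]
grip_width: -0.0
```

```bash
python3 st.py .4885 .3706 .065; python3 - <<'E'
from h import *
p,d=manip.camera("scene");cv2.imwrite("pics/s10.png",cv2.resize(p[60:240,360:560],None,fx=3.3,fy=3.3)[:,:,::-1])
E
```

```text
16.1 [0.49   0.3628 0.1067] x [-0.902 -0.431  0.006] y [-0.431  0.902 -0.002] f [-0.54 -0.02 -0.67] grip -0.0 [-0.94  0.39  0.29  1.64 -0.12  1.13  1.39]
tool delta [-0.0023  0.0078  0.0417]
```

View pics/s10.png

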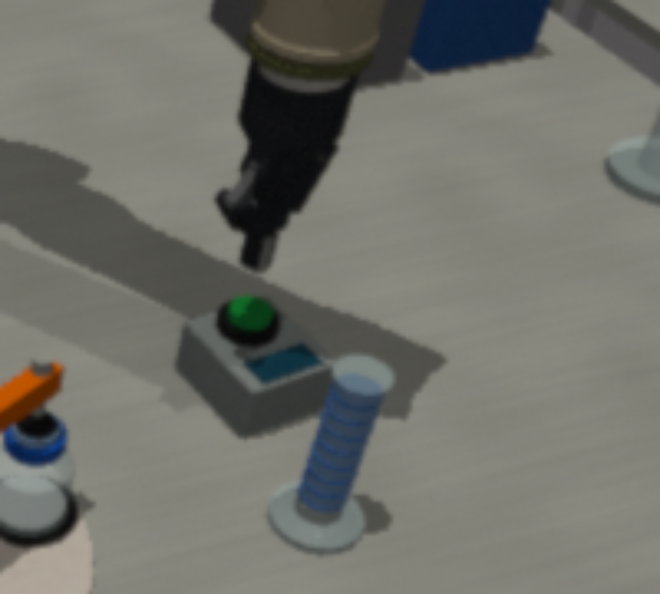

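The fingertips are above the green button, at (260,265) against (250,315) in the crop, and well clear of the cylinder. I'll descend to just above it.

>>> {"api": "jog_arm", "payload": {
  "steps": [0,0,0,0,0,0,0,0,0.01,0,0,0,0,0.02,0,0,0,0,0.03,0,0,0,0,0.036,0,0,0,0,0.04,0,0,0,0,0.04,0,0,0,0,0.04,0,0,0,0,0.04,0,0,0,0,0.04,0]
}}

```text
clock: 17.15
position: [0.4922, 0.3654, 0.0707]
ee_rot: [-0.221, 0.975, 0.0, 0.0]
ft_force: [0.0, 0.0, -0.2]
grip_width: 0.006
```

```bash
python3 st.py .4885 .3706 .052
```

```text
17.15 [0.4922 0.3654 0.0707] x [-0.902 -0.431 -0.001] y [-0.431  0.902  0.   ] f [ 0.03  0.02 -0.2 ] grip 0.006 [-0.93  0.43  0.28  1.67 -0.13  1.06  1.4 ]
tool delta [0.0011 0.0063 0.0187]
```

>>> {"api": "jog_arm", "payload": {
  "steps": [0,0.001,0.006,0.002,0,0,0.001,0.006,0.005,0,0,0.001,0.006,0.008,0,0,0.001,0.006,0.01,0,0,0.001,0.006,0.012,0,0,0.001,0.006,0.014,0,0,0.001,0.006,0.016,0,0,0.001,0.006,0.0175,0,0,0.001,0.006,0.0185,0,0,0.001,0.006,0.0185,0]
}}

```text
clock: 18.15
position: [0.4885, 0.3705, 0.0547]
ee_rot: [-0.221, 0.975, 0.001, -0.0]
ft_force: [-13.2, -8.1, 31.2]
grip_width: 0.001
```

```bash
python3 st.py .4885 .3706 .052; python3 - <<'E'
from h import *
p,d=manip.camera("scene");cv2.imwrite("pics/s11.png",cv2.resize(p[120:200,400:480],None,fx=7,fy=7,interpolation=0)[:,:,::-1])
E
```

```text
18.15 [0.4885 0.3705 0.0547] x [-0.902 -0.431 -0.   ] y [-0.431  0.902  0.001] f [-13.21  -8.13  31.2 ] grip 0.001 [-0.94  0.45  0.27  1.68 -0.14  1.03  1.4 ]
tool delta [-0.      0.0001  0.0027]
```

View pics/s11.png

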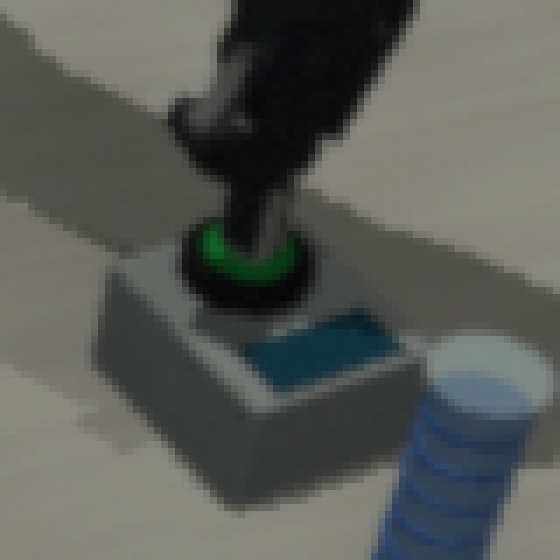

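The button is fully down: 31 N vertical, well past the 5 N spring, and the picture shows the cap flush in its ring. I'll release it straight up and clear the area.

>>> {"api": "jog_arm", "payload": {
  "steps": [0,0,0,-0.003,0,0,0,0,-0.008,0,0,0,0,-0.015,0,0,0,0,-0.03,0,0,0,0,-0.05,0,0,0,0,-0.08,0,0,0,0,-0.11,0,0,0,0,-0.13,0,0,0,0,-0.14,0,0,0,0,-0.14,0]
}}

```text
clock: 19.2
position: [0.4892, 0.3705, 0.1934]
ee_rot: [-0.221, 0.975, 0.001, 0.001]
ft_force: [0.3, -0.8, 0.8]
grip_width: -0.0
```

>>> {"api": "jog_arm", "payload": {
  "steps": [0,0.01,0.01,0,0,0,0.03,0.03,0,0,0,0.06,0.06,0,0,0,0.09,0.09,0,0,0,0.12,0.12,0,0,0,0.14,0.15,0,0,0,0.15,0.17,0,0,0,0.15,0.18,0,0,0,0.15,0.18,0,0,0,0.15,0.18,0,0]
}}

```text
clock: 20.2
position: [0.2766, 0.4669, 0.1912]
ee_rot: [-0.221, 0.975, -0.001, -0.0]
ft_force: [0.8, 0.5, -0.2]
grip_width: 0.001
```

```bash
python3 st.py; python3 - <<'E'
from h import *
p,d=manip.camera("top");cv2.imwrite("pics/t12.png",p[:,:,::-1]);np.savez("pics/t12.npz",p=p,d=d)
ps,ds=manip.camera("scene");cv2.imwrite("pics/s12.png",ps[:,:,::-1])
W=cloud("top",d);m=mask(p,(50,120,40),(80,255,255))>0;m[:,:140]=0;m[:,210:]=0
print("green z",np.median(W[m][:,2]).round(4),m.sum())
p0=np.load("pics/top0.npz")["p"]
for nm,(u0,v0,u1,v1) in dict(yel=(285,222,325,268),red=(338,215,385,262),jar=(430,210,480,250),cyl=(160,160,210,202)).items():
    a=cv2.cvtColor(p0[v0:v1,u0:u1],7).astype(np.float32);b=cv2.cvtColor(p[v0:v1,u0:u1],7).astype(np.float32)
    print(nm,cv2.phaseCorrelate(a,b))
m=mask(p,(105,120,50),(125,255,255));print("blue",blob("top",m,.081,(235,180,290,240)))
E
python3 ang2.py pics/t12.npz
```

```text
20.2 [0.2766 0.4669 0.1912] x [-0.903 -0.43   0.   ] y [-0.43   0.903 -0.001] f [ 0.82  0.53 -0.23] grip 0.001 [-1.25  0.16  0.15  1.72 -0.02  1.26  0.92]
green z 0.0756 150
yel ((0.04033805510826838, -0.04302492405932412), 0.9393916515012583)
red ((-0.07719070074481849, 0.03232304729809243), 1.0048477100208402)
jar ((0.09353204294408357, 0.028353345796645613), 0.9767829427719116)
cyl ((-0.022529978051135657, 0.4559520830125301), 0.9916374181111653)
blue (array([261.4, 210.3]), array([0.5708, 0.1413, 0.081 ]), 145.0)
arm deg 116.045166 line offset at pivot mm 0.2592168651334285 blue mouth from line mm -0.912263930607647 blue deg 115.67517349841897
cap px 14 (np.float64(257.85714285714283), np.float64(202.64285714285714)) medz 0.15812034042258677 [0.5811 0.1423 0.152 ] [0.00290128 0.00042307]
```

View pics/t12.png

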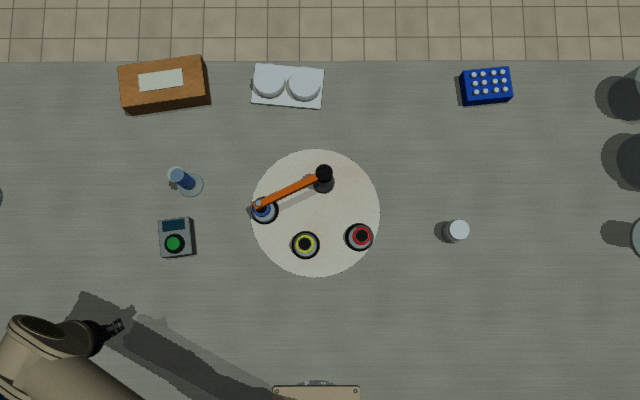

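View pics/s12.png

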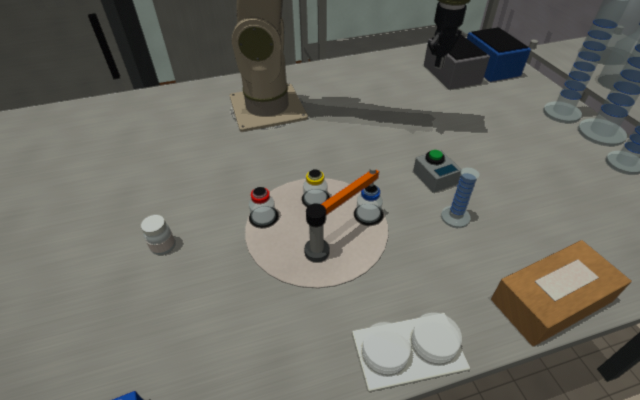

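Both views show the arm over the blue bottle, the button up again (z 0.076), and the bottles, jar and cylinder where they were. The robot is clear of everything. Handing in.

```bash
python3 -c "
from workcell import manip
print(manip.hand_in())"
```

```text
the job is handed in; nothing more can be done
None
```

The job is done and handed in at about 20 s of the 61 s allowed. I pushed the orange arm round from its side with the shut fingertips until its outlet was over the blue bottle's mouth. I then pressed the green button once, fully down, and let it come up.

**Last checks:**
- **Outlet:** the bar's centre line passes within 0.1 to 0.9 mm of the blue mouth's centre in the top view. The scene view agrees to about 1 mm. One automatic reading of the pipe's cap at the end showed about 3 mm off. I put this down to using too low a height for the cap (0.152 m, where depth shows about 0.16 m).
- **Button:** it read 31 N downward at the bottom, against the 5 N it needs. Its top is back up at about 76 mm, and the robot is clear of everything.
- **Other objects:** the yellow and red bottles and the jar show no movement (under 0.1 pixel). The cylinder showed 0.46 pixel (about 1 mm), which I take as noise because the robot never came near it. My final colour check on the blue bottle was no use because the arm covers part of its collar, but it looks unmoved in both views.

**What went wrong on the way:**
- **First push:** it passed above the bar without touching it. The fingertips sit about 17 mm above the reported tool point, not below it, so I lowered the tool and pushed again.
- **Second push:** it stopped about 3 mm short at the outlet, and one small extra nudge corrected it.
- **Button press:** the total force was about 35 N, harder than needed. It went through the fingertips only.

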